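Latch the detector module onto the grey optics case

ROBOT

A 6-joint arm with a two-finger parallel gripper is mounted at the origin on the work surface. World frame = base frame: x ahead of the robot, y to its left, z up, the work surface at z = 0. Lengths are in m, angles in rad, forces in N, time in s.
With the tool pointing down it reaches from about 0.325 to 0.775 m from the base axis. Payload 9.3 kg.
Tool frame: the origin (TCP) lies midway between the tips of the shut fingers; the grasp point (between the pads) lies 19 mm behind it (r.tcp_to_grasp is the distance from the TCP to the grasp point, in m); z points along the fingers, y is the line along which they close (so a half turn about z gives the same grasp; the last joint's range is limited). The gripper opens to 85 mm and grips with 20 to 120 N. Pads are 22 mm wide; open, the fingers measure 114 mm over their backs; the gripper's body (76 mm by 85 mm) begins 54 mm behind the grasp point. The pads swing forward as they close: fully open they stand 13 mm farther back than shut.
Start: joints at [0.998, 0.259, 0.021, 1.334, 0, 1.418], TCP at [0.224, 0.502, 0.231] pointing down, gripper open.
Joint ranges: [-3.04, 3.04], [-0.91, 1.82], [-1.04, 1.36], [-1.92, 1.95], [-1.52, 1.45], [-3.14, 3.14]. Speed limits (rad/s): [2.22, 2.22, 2.79, 3.14, 3.14, 3.14].

INTERFACE

Orientations are given as a 3x3 rotation matrix whose columns are the frame's x, y, z axes.
In Python, from plant import sensors, viewer, ticket, r gives the robot as it stands.
- The arm moves only by the tool move_arm, never from a script. Its argument "series" is a list of rows, each an object of numbers: "wx", "wy", "wz": the turn, a rotation vector about the tool's x, y, z scaled (see below); "tx", "ty", "tz": the shift along the tool's x, y, z scaled (see below); "gripper": the opening, from 0 (shut) to 1 (fully open). In form: [{"wx": .., "wy": .., "wz": .., "tx": .., "ty": .., "tz": .., "gripper": ..}, ...]. A call has 1 to 10 rows; each row shifts and turns the commanded pose from where the row before left it, along the tool's axes as they then stand; what a row does not reach is not made up. The controller multiplies each number of a shift by 0.6 m and each number of a turn by 30 degrees. A row lasts 1/8 s, in which the tool goes at most 62.5 mm and 10.7 degrees, less where a joint would pass 70% of its speed; a pose out of reach is approached as far as the arm can. A call with a number of a shift or a turn outside -1 to 1 is refused whole. A call with a gripper value outside its range is refused whole. The fingers move at their own pace and stop on an object; "squeeze" is the grip in N (left out, the last holds). Time passes only in rows, so rows that do not move let the fingers close. It gives the time, the measured TCP pose, the force, the opening and the grip force at its end, in the units of the state.
- sensors.observe(): the state, without advancing time (a new reading comes with each control period).
- viewer.grab_frame(name): name is "side" or "top" or "wrist"; returns the picture (480x640x3 uint8, red, green, blue); there is no depth.
- viewer.camera_params(name): a dict with "K" (3x3 intrinsics, pixels), "extrinsics" (4x4, takes a point from camera to world coordinates). Camera axes: x right, y down, z forward; pixel columns grow to the right and rows downward; lengths in m; the calibration is good to about 2 mm. A picture is of the moment at which its call begins: read the wrist's pose just before it. camera_params takes no time and is no camera call; for the wrist camera it gives the pose at the moment of the call.
- ticket.close_job(): hands the job in; it is judged then, once.
Trained networks look in the newest picture that a camera, given by its name, has taken for a name from the list of things; names that differ only in an ending like _2 or _b are one class to them, and where a whole thing is asked for, a point or a joint stands for the part that bears it (a point fixed in the world has none). Each returns a list of dicts, best first, with "score" (0 to 1); they miss things now and then, are a little off and sometimes report something else, mostly with a low value. They report only what shows in the picture. A call takes as long as a camera call.
- viewer.cut_out(thing, camera): "region" (480x640 bool, what is visible of it) and "rect" ([centre column, centre row, width, height] in pixels, round what is visible of it).
The state is a dict: "time": time; "joints": joint angles; "dq": joint speeds; "joint_efforts": joint torques, N m; "ee_pos": TCP position; "tcp_rot": TCP orientation; "force": force on the tool from outside, world axes, zero at the start; "wrist_torque": the same for the moment, N m; "width": opening from 0.0 (shut) to 1.0 (fully open); "grasp_force": force on a finger pad.
Only numpy, scipy, OpenCV 4.12 (cv2) and the standard library are available. Lean on these libraries where they do the work, as an engineer would, in place of code of your own. Each camera call takes 0.05 s, during which the arm holds its last target. There are 200 camera calls.

TASK

The white detector module on the grey optics case still stands a few millimetres off its gasket. Swing the latch's loop (yellow tab) forward and down over the keeper hook on the module, then press the red lever back until it lies flat, so that the latch holds the module drawn in. Leave the black case's latch open, just as it is.

Things in the scene. Friction and masses are not known exactly. Their poses are not given: they have to be found in the camera images.
- grey_case: Grey optics case fixed to the bench, with a white detector module at its +x end: 271 mm long (x = -120 to +151), 150 wide, flat deck 70 mm above the bench. A draw latch lies along the middle of the deck (y = 0). Origin: on the bench, straight below the lever's pivot pin, which is 88 mm up. z up; x runs from the lever's shut side (-x) to the keeper (+x).
- grey_pin (a point): Centre of the pin on which the grey case's steel loop swings (about the case's y), carried by the lever 26 mm from the lever's pivot, so it moves with the lever. The loop: two side arms at y = +-24 mm, and an 8 mm thick crossbar 78 mm from this pin. Arms and crossbar swing freely; past upright the loop falls by its own weight.
- grey_tab (a point): Centre of the yellow finger tab on the grey loop, 98 mm from the pin: a plate 16 mm wide (case's y), 6 thick, standing 30 mm out from the crossbar's middle. At the start the loop leans back past upright, at rest, tab uppermost, its centre 30 to 45 mm higher than the lever's end. When hooked it is about 20 mm beyond the crossbar in x, 88 to 95 mm above the bench.
- grey_keeper (a point): Keeper on the white module: this point is where the crossbar's centre lies once latched, 4 mm above a 16 mm high block, close on the +x side of an 18 mm wide dark steel hook that rises 18 mm above this point and leans 15 degrees to +x. With the lever still up, the hooked crossbar lies on the block 14 to 21 mm further in +x. Moves with the module.
- grey_lever (a joint): Red lever of the grey case (rad): plate 28 mm wide, 5 thick, reaching 80 mm from its pivot. 0 = shut, flat, pointing to the case's -x; pi/2 = upright; starts at 1.65 to 1.9; stop at 2.1. Stays where left (about 1 N at its end moves it); with the loop hooked it needs up to 6 N at 60 mm from the pivot and goes over centre in its last 0.2 rad.
- grey_module (a joint): How far the white module is drawn in towards the grey case (m): 0 = standing off, pushed out by its springy gasket (3 N, rising to 12 N); about 0.0045 when latched; stop at 0.006. It springs out again unless the latch holds it.
- black_tab (a point): Bystander: centre of the white finger tab on the loop of the black case (same shape, size and latch, blue lever, also open with its loop leaning back). To be left alone. The black case stands to the left or right of the grey one.

How it is judged:
On the way:
1. the grey case's loop lies down over the keeper hook while the lever still stands up (z of grey_tab in the frame of grey_case below 0.102 m and x of grey_tab in the frame of grey_case above 0.075 m and value of joint grey_lever above 1 rad), for 0.1 s.
At the end, for the whole second after the job is handed in: The grey case's red lever is flat (within 10 degrees of shut) and at rest, its loop down over the keeper (yellow tab under 115 mm above the bench), the latch alone holding the module in by over 3 mm; the black case's tab has moved under 40 mm (value of joint grey_lever below 0.17 rad and value of joint grey_module above 0.003 m and z of grey_tab in the frame of grey_case below 0.115 m and velocity of joint grey_lever below 0.1 rad/s); the robot touches nothing.
It fails at once if the black case's latch is disturbed (its tab moves more than 40 mm) (distance of black_tab from where it was at the start of the episode above 0.04 m).
It also fails if it takes over 45 s, if anything falls off the work surface, if the arm or the gripper's body presses on something with over 40 N, if the wrist force passes 120 N, or if a joint passes its speed limit or range.

## Working session

There is one attempt and no reset: what is moved stays moved. The work goes in short steps, Python scripts to look and compute and a tool call to move; the robot and the scene stay as the last step left them, time stands still between calls to the robot, and variables do not carry over. Pictures are saved under pics/ and viewed, at most 10 in all, crops included, and the job is handed in when it is done.

Besides the shell and the picture viewer there is one more tool, called by a JSON object that holds its "fn" and its "kwargs", one argument or row to a line. move_arm: Moves the arm, as the interface text tells. Its arguments: {"type":"object","properties":{"series":{"type":"array"},"squeeze":{"type":"number"}},"required":["series"]}

```bash
mkdir -p pics; ls
cat > h.py <<'E'
import numpy as np, cv2
from plant import sensors, viewer, ticket, r
def grab(c,n):
    f=viewer.grab_frame(c); cv2.imwrite(f'pics/{n}.png',cv2.cvtColor(f,cv2.COLOR_RGB2BGR)); return f
def P(c):
    p=viewer.camera_params(c); E=np.linalg.inv(np.array(p['extrinsics'])); return np.array(p['K'])@E[:3]
def proj(c,X):
    q=P(c)@np.r_[X,1]; return q[:2]/q[2]
def tri(obs):  # [(cam,(u,v))]
    A=[]
    for c,(u,v) in obs:
        M=P(c); A+= [u*M[2]-M[0], v*M[2]-M[1]]
    return (lambda x:x[:3]/x[3])(np.linalg.svd(np.array(A))[2][-1])
def onz(c,uv,z):
    p=viewer.camera_params(c);E=np.array(p['extrinsics']);d=E[:3,:3]@np.linalg.inv(p['K'])@np.r_[uv,1];o=E[:3,3]
    return o+d*(z-o[2])/d[2]
E
python3 - <<'E'
from h import *
for c in('side','top'):
    grab(c,c+'0')
    for t in('grey_case','grey_tab','grey_pin','grey_keeper','grey_lever','grey_module','black_tab'):
        for d in viewer.cut_out(t,c)[:2]: print(c,t,round(d['score'],2),np.round(d['rect']))
print(sensors.observe())
E
```

```text
pics
side grey_case 0.61 [363. 344. 206. 166.]
side grey_tab 0.63 [335. 295.  41.  70.]
side grey_pin 0.86 [343. 299.  54.  78.]
side grey_keeper 0.92 [413. 353. 100. 102.]
side grey_lever 0.66 [342. 298.  55.  73.]
side grey_module 0.56 [414. 349. 102. 101.]
side black_tab 0.6 [310. 176.  24.  48.]
top grey_case 0.92 [445. 236. 120. 168.]
top grey_tab 0.69 [468. 249.  52.  27.]
top grey_pin 0.88 [467. 242.  50.  40.]
top grey_keeper 0.57 [441. 189.  96.  77.]
top grey_lever 0.58 [468. 245.  51.  40.]
top black_tab 0.82 [181. 246.  41.  20.]
{'time': 0.8, 'joints': array([ 9.98392745e-01,  2.58538191e-01,  2.15079835e-02,  1.33368364e+00,
       -3.97549458e-06,  1.41819744e+00]), 'dq': array([ 0.00027822, -0.00079296,  0.000512  ,  0.00185988,  0.00050801,
        0.00032085]), 'joint_efforts': array([-1.67966278e-03, -5.55315900e+01,  3.44719970e+01,  1.01268266e-03,
       -9.03333626e-05,  2.91395725e-05]), 'ee_pos': array([0.22417527, 0.50224104, 0.23131547]), 'tcp_rot': array([[-9.13168558e-01,  4.07582117e-01,  4.80146231e-05],
       [ 4.07582120e-01,  9.13168556e-01,  6.71751061e-05],
       [-1.64660721e-05,  8.09120967e-05, -9.99999997e-01]]), 'force': array([ 0.157994  , -0.53794582,  0.49309197]), 'wrist_torque': array([-0.0045711 ,  0.01215937,  0.00242559]), 'grasp_force': 0.0, 'width': 0.9970669742515953}
```

Run:
```python
import cv2,numpy as np
s=cv2.imread('pics/side0.png');t=cv2.imread('pics/top0.png')
a=cv2.resize(s[230:450,220:500],(800,600)[:2] and (764,600),interpolation=3);cv2.imwrite('pics/s0c.png',a)
b=cv2.resize(t[130:340,350:550],(571,600),interpolation=3);cv2.imwrite('pics/t0c.png',b)
```

```text
(no output)
```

View pics/s0c.png

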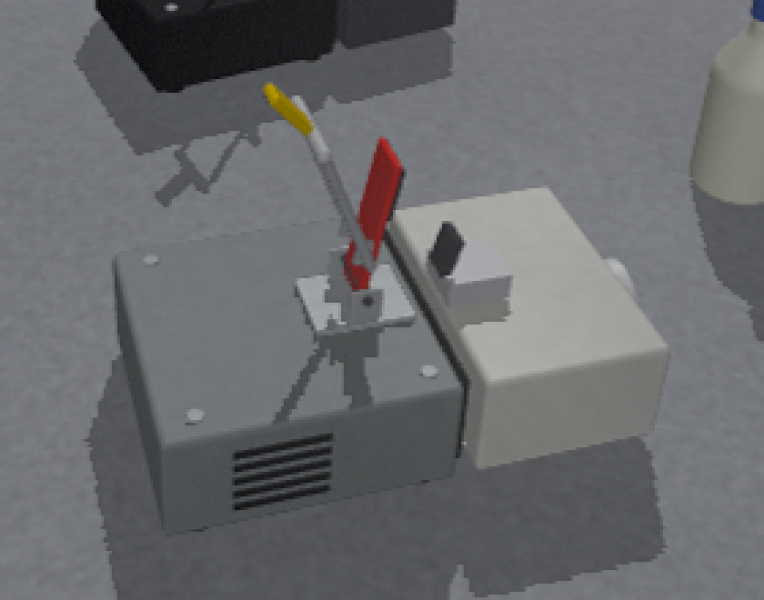

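View pics/t0c.png

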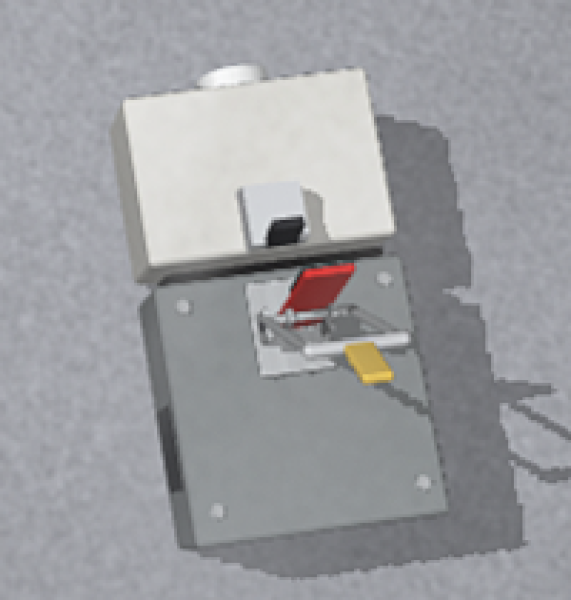

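View pics/top0.png

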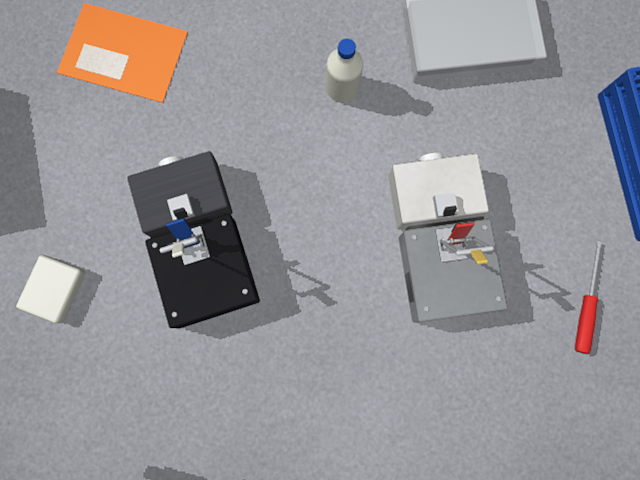

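The pictures show the grey case at the right, loop leaning back. The yellow tab is at about side crop (288,108) and top crop (369,362). The red lever's end is at (388,142) and (332,268). The deck corners at the shut end are at top crop (192,546) and (447,510).

```bash
cat >> h.py <<'E'
S=lambda u,v:('side',(220+u*280/764,230+v*220/600))
T=lambda u,v:('top',(350+u*200/571,130+v*210/600))
E
python3 - <<'E'
from h import *
np.set_printoptions(precision=4,suppress=True)
sc=[onz(*T(*p),.071) for p in((184,306),(385,279),(218,511),(424,482))]
sd=[onz(*S(*p),.071) for p in((428,371),(151,260),(195,415))]
print('screws',*sc,'side',*sd)
xa=(sc[0]+sc[1]-sc[2]-sc[3])[:2]; xa/=np.linalg.norm(xa); ya=np.array([-xa[1],xa[0]])
c=[onz(*T(*p),.07)[:2] for p in((192,546),(447,510))]
o=sum(c)/2+.12*xa
print('xaxis',xa,'yaw',np.arctan2(xa[1],xa[0]),'width',np.linalg.norm(c[0]-c[1]),'origin',o)
m=np.mean([s[:2] for s in sc],0); print('screwcentre in case',(m-o)@xa,(m-o)@ya)
def loc(X): d=X[:2]-o; return np.r_[d@xa,d@ya,X[2]]
for n,a,b in(('tab',(288,108),(369,362)),('leverend',(384,142),(332,265)),('hooktop',(450,227),(289,222)),('tabtip',(268,90),(376,380)),('crossbar R? end',(299,102),(412,340))):
    X=tri([S(*a),T(*b)]); print(n,X,loc(X), proj('top',X)-T(*b)[1])
E
```

```text
screws [ 0.5497 -0.1654  0.071 ] [ 0.5637 -0.2845  0.071 ] [ 0.4302 -0.1793  0.071 ] [ 0.4446 -0.2989  0.071 ] side [ 0.5655 -0.2845  0.071 ] [ 0.4329 -0.1802  0.071 ] [ 0.4467 -0.2986  0.071 ]
xaxis [0.993  0.1177] yaw 0.11799832166275818 width 0.14879209941649765 origin [ 0.5387 -0.2233]
screwcentre in case -0.04237382296583893 -0.0037228000151049096
tab [ 0.4986 -0.2317  0.1997] [-0.0408 -0.0036  0.1997] [ 0.0224 -0.4354]
leverend [ 0.5518 -0.2244  0.1711] [ 0.0129 -0.0026  0.1711] [-0.0758  0.8831]
hooktop [ 0.5905 -0.2198  0.1095] [ 0.0519 -0.0026  0.1095] [ 0.0157 -0.1441]
tabtip [ 0.4885 -0.2313  0.2103] [-0.0508 -0.002   0.2103] [ 0.0271 -0.611 ]
crossbar R? end [ 0.5045 -0.2488  0.2142] [-0.037  -0.0212  0.2142] [-0.0769  1.5119]
```

{"fn": "move_arm", "kwargs": {
  "series": [
    {"wz":-0.342,"tz":-0.055,"gripper":0},
    {"wz":-0.342,"tz":-0.055,"gripper":0},
    {"wz":-0.342,"tz":-0.04,"gripper":0},
    {"tx":-0.05,"ty":-0.09,"gripper":0},
    {"tx":-0.05,"ty":-0.09,"gripper":0},
    {"tx":-0.05,"ty":-0.09,"gripper":0},
    {"ty":-0.1,"gripper":0},
    {"ty":-0.1,"gripper":0},
    {"ty":-0.1,"gripper":0},
    {"ty":-0.1,"gripper":0}
  ]
}}

```text
invalid input at $.series[0]: expected keys wx, wy, wz, tx, ty, tz, gripper
```

```bash
cat >> h.py <<'E'
YAW=.118;O=np.array([.539,-.2263])
def case(X):
    c,s=np.cos(YAW),np.sin(YAW);d=np.array(X)[:2]-O;return np.round([d[0]*c+d[1]*s,-d[0]*s+d[1]*c,X[2]],4)
def st():
    s=sensors.observe();y=s['tcp_rot'][:,1];print(round(s['time'],2),'tcp case',case(s['ee_pos']),'tooly yaw-case',round(np.arctan2(y[1],y[0])-np.pi/2-YAW,4),'tz',np.round(s['tcp_rot'][:,2],3),'F',np.round(s['force'],1),'w',round(s['width'],2),'q',np.round(s['joints'],2))
E
python3 -c "
from h import *
st()"
```

```text
0.8 tcp case [-0.2269  0.7605  0.2313] tooly yaw-case -0.5378 tz [ 0.  0. -1.] F [ 0.2 -0.5  0.5] w 1.0 q [ 1.    0.26  0.02  1.33 -0.    1.42]
```

{"fn": "move_arm", "kwargs": {
  "series": [
    {"wx":0,"wy":0,"wz":-0.342,"tx":0,"ty":0,"tz":-0.055,"gripper":0},
    {"wx":0,"wy":0,"wz":-0.342,"tx":0,"ty":0,"tz":-0.055,"gripper":0},
    {"wx":0,"wy":0,"wz":-0.342,"tx":0,"ty":0,"tz":-0.04,"gripper":0},
    {"wx":0,"wy":0,"wz":0,"tx":-0.05,"ty":-0.09,"tz":0,"gripper":0},
    {"wx":0,"wy":0,"wz":0,"tx":-0.05,"ty":-0.09,"tz":0,"gripper":0},
    {"wx":0,"wy":0,"wz":0,"tx":-0.05,"ty":-0.09,"tz":0,"gripper":0},
    {"wx":0,"wy":0,"wz":0,"tx":0,"ty":-0.1,"tz":0,"gripper":0},
    {"wx":0,"wy":0,"wz":0,"tx":0,"ty":-0.1,"tz":0,"gripper":0},
    {"wx":0,"wy":0,"wz":0,"tx":0,"ty":-0.1,"tz":0,"gripper":0},
    {"wx":0,"wy":0,"wz":0,"tx":0,"ty":-0.1,"tz":0,"gripper":0}
  ]
}}

```text
time: 2.05
ee_pos: [0.3604, 0.1118, 0.3215]
tcp_rot: [[-0.993, -0.118, 0.001], [-0.118, 0.993, 0.0], [-0.001, -0.0, -1.0]]
force: [1.7, 0.2, -0.4]
width: 0.003
grasp_force: 0.0
```

```bash
python3 -c "
from h import *
st()"
```

```text
2.05 tcp case [-0.1375  0.3568  0.3215] tooly yaw-case -0.0001 tz [ 0.001  0.    -1.   ] F [ 1.7  0.2 -0.4] w 0.0 q [ 0.08 -0.05 -0.11  1.51 -0.   -0.04]
```

{"fn": "move_arm", "kwargs": {
  "series": [
    {"wx":0,"wy":0,"wz":0,"tx":0,"ty":-0.1,"tz":0,"gripper":0},
    {"wx":0,"wy":0,"wz":0,"tx":0,"ty":-0.1,"tz":0,"gripper":0},
    {"wx":0,"wy":0,"wz":0,"tx":0,"ty":-0.1,"tz":0,"gripper":0},
    {"wx":0,"wy":0,"wz":0,"tx":0,"ty":-0.1,"tz":0,"gripper":0},
    {"wx":0,"wy":0,"wz":0,"tx":-0.02,"ty":-0.1,"tz":0,"gripper":0},
    {"wx":0,"wy":0,"wz":0,"tx":-0.02,"ty":-0.095,"tz":0,"gripper":0},
    {"wx":0,"wy":0,"wz":0,"tx":0,"ty":0,"tz":0.07,"gripper":0},
    {"wx":0,"wy":0,"wz":0,"tx":0,"ty":0,"tz":0.07,"gripper":0},
    {"wx":0,"wy":0,"wz":0,"tx":0,"ty":0,"tz":0.07,"gripper":0},
    {"wx":0,"wy":0,"wz":0,"tx":0,"ty":0,"tz":0,"gripper":0}
  ]
}}

```text
time: 3.3
ee_pos: [0.425, -0.2372, 0.1932]
tcp_rot: [[-0.993, -0.117, -0.004], [-0.117, 0.993, 0.003], [0.004, 0.004, -1.0]]
force: [-0.2, -0.5, 0.3]
width: -0.001
grasp_force: 0.0
```

```bash
python3 -c "
from h import *
st()
f=grab('wrist','w1'); st()"
```

```text
3.3 tcp case [-0.1145  0.0025  0.1932] tooly yaw-case -0.0008 tz [-0.004  0.003 -1.   ] F [-0.2 -0.5  0.3] w -0.0 q [-0.68  0.17 -0.19  1.21 -0.   -0.8 ]
3.35 tcp case [-0.1136  0.0018  0.1953] tooly yaw-case -0.0006 tz [-0.001  0.001 -1.   ] F [ 0.4 -0.   1.4] w -0.0 q [-0.68  0.17 -0.19  1.21  0.   -0.8 ]
```

View pics/w1.png

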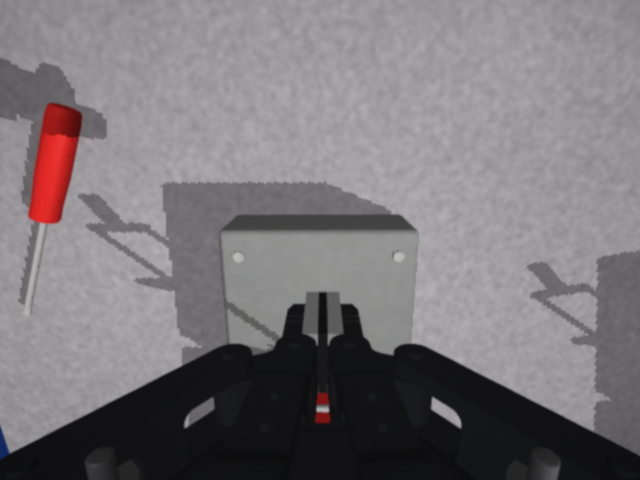

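The wrist view shows the deck screws at (238,257) and (399,257), straddling the fingers at column 322, so the tool is centred behind the tab. Next I push it forward.

{"fn": "move_arm", "kwargs": {
  "series": [
    {"wx":0,"wy":0,"wz":0,"tx":-0.03,"ty":-0.003,"tz":0,"gripper":0},
    {"wx":0,"wy":0,"wz":0,"tx":-0.03,"ty":0,"tz":0,"gripper":0},
    {"wx":0,"wy":0,"wz":0,"tx":-0.03,"ty":0,"tz":0,"gripper":0},
    {"wx":0,"wy":0,"wz":0,"tx":-0.03,"ty":0,"tz":0,"gripper":0},
    {"wx":0,"wy":0,"wz":0,"tx":-0.03,"ty":0,"tz":0,"gripper":0},
    {"wx":0,"wy":0,"wz":0,"tx":-0.03,"ty":0,"tz":0,"gripper":0},
    {"wx":0,"wy":0,"wz":0,"tx":-0.03,"ty":0,"tz":0,"gripper":0},
    {"wx":0,"wy":0,"wz":0,"tx":-0.03,"ty":0,"tz":0,"gripper":0},
    {"wx":0,"wy":0,"wz":0,"tx":0,"ty":0,"tz":0,"gripper":0},
    {"wx":0,"wy":0,"wz":0,"tx":0,"ty":0,"tz":-0.08,"gripper":0}
  ]
}}

```text
time: 4.6
ee_pos: [0.5682, -0.2222, 0.2402]
tcp_rot: [[-0.993, -0.117, -0.007], [-0.117, 0.993, 0.004], [0.007, 0.005, -1.0]]
force: [0.5, -0.8, 1.7]
width: 0.001
grasp_force: 0.0
```

```bash
python3 -c "
from h import *
st()
s=grab('side','s1')
cv2.imwrite('pics/s1c.png',cv2.cvtColor(cv2.resize(s[200:450,220:500],(672,600),interpolation=3),cv2.COLOR_RGB2BGR))
for d in viewer.cut_out('grey_tab','side')[:2]: print(d['score'],d['rect'])
"
```

```text
4.6 tcp case [0.0294 0.0007 0.2402] tooly yaw-case -0.0003 tz [-0.007  0.004 -1.   ] F [ 0.5 -0.8  1.7] w 0.0 q [-0.51  0.37  0.2   1.41 -0.   -0.63]
0.65 [381.8, 320.9, 70.9, 30.3]
0.6 [413.7, 350.6, 101.0, 101.2]
```

View pics/s1c.png

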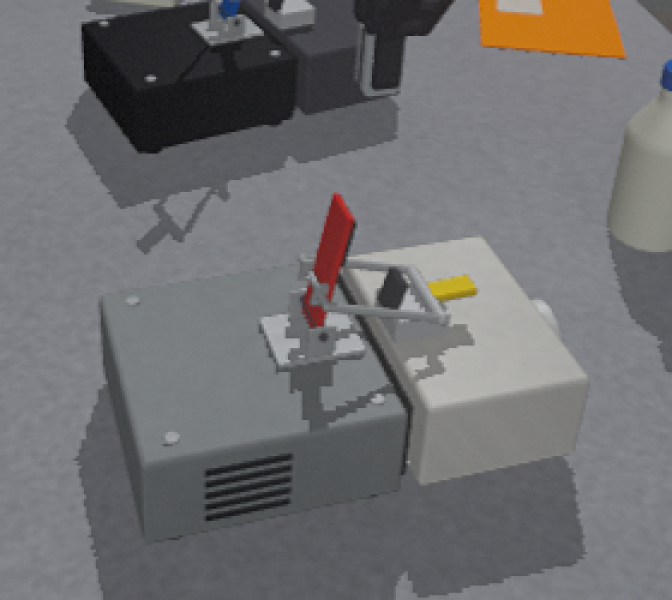

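The side view shows the loop down over the dark hook (395,290), with the yellow tab low at (452,289). The red lever is still up. Next I press the lever.

{"fn": "move_arm", "kwargs": {
  "series": [
    {"wx":0,"wy":0,"wz":0,"tx":-0.025,"ty":-0.002,"tz":0,"gripper":0},
    {"wx":0,"wy":0,"wz":0,"tx":0,"ty":0,"tz":0.07,"gripper":0},
    {"wx":0,"wy":0,"wz":0,"tx":0,"ty":0,"tz":0.075,"gripper":0},
    {"wx":0,"wy":0,"wz":0,"tx":0.026,"ty":0,"tz":0,"gripper":0},
    {"wx":0,"wy":0,"wz":0,"tx":0.026,"ty":0,"tz":0,"gripper":0},
    {"wx":0,"wy":0,"wz":0,"tx":0.029,"ty":0,"tz":0.003,"gripper":0},
    {"wx":0,"wy":0,"wz":0,"tx":0.015,"ty":0,"tz":0.006,"gripper":0},
    {"wx":0,"wy":0,"wz":0,"tx":0.015,"ty":0,"tz":0.006,"gripper":0},
    {"wx":0,"wy":0,"wz":0,"tx":0.0125,"ty":0,"tz":0.01,"gripper":0},
    {"wx":0,"wy":0,"wz":0,"tx":0.0125,"ty":0,"tz":0.01,"gripper":0}
  ]
}}

```text
time: 5.95
ee_pos: [0.5032, -0.2323, 0.135]
tcp_rot: [[-0.993, -0.117, 0.0], [-0.117, 0.993, -0.0], [-0.0, -0.0, -1.0]]
force: [1.7, -0.7, -0.0]
width: 0.001
grasp_force: 0.8
```

```bash
python3 -c "
from h import *
st()
s=grab('side','s2')
cv2.imwrite('pics/s2c.png',cv2.cvtColor(cv2.resize(s[200:450,220:500],(672,600),interpolation=3),cv2.COLOR_RGB2BGR))
st()"
```

```text
5.95 tcp case [-0.0362 -0.0017  0.135 ] tooly yaw-case -0.0005 tz [ 0. -0. -1.] F [ 1.7 -0.7 -0. ] w 0.0 q [-0.58  0.31 -0.16  1.1  -0.   -0.7 ]
6.0 tcp case [-0.0371 -0.0014  0.1342] tooly yaw-case -0.0007 tz [-0.001  0.    -1.   ] F [-0.1 -0.1 -0. ] w 0.0 q [-0.58  0.31 -0.16  1.1  -0.   -0.7 ]
```

View pics/s2c.png

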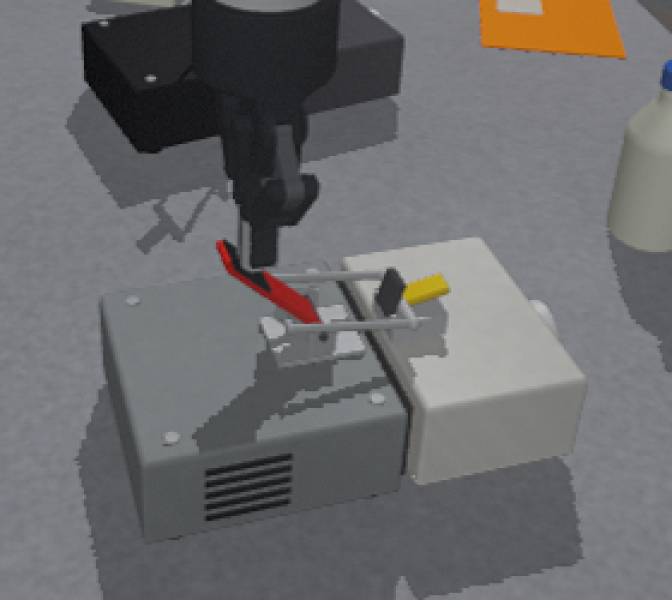

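The lever is about 40° up at (270,285), the crossbar is behind the hook, and contact is good. I'll continue down.

{"fn": "move_arm", "kwargs": {
  "series": [
    {"wx":0,"wy":0,"wz":0,"tx":0.009,"ty":0,"tz":0.015,"gripper":0},
    {"wx":0,"wy":0,"wz":0,"tx":0.009,"ty":0,"tz":0.015,"gripper":0},
    {"wx":0,"wy":0,"wz":0,"tx":0.004,"ty":0,"tz":0.01,"gripper":0},
    {"wx":0,"wy":0,"wz":0,"tx":0.003,"ty":0,"tz":0.01,"gripper":0},
    {"wx":0,"wy":0,"wz":0,"tx":0.003,"ty":0,"tz":0.01,"gripper":0},
    {"wx":0,"wy":0,"wz":0,"tx":0,"ty":0,"tz":0.01,"gripper":0},
    {"wx":0,"wy":0,"wz":0,"tx":0,"ty":0,"tz":0.006,"gripper":0},
    {"wx":0,"wy":0,"wz":0,"tx":0,"ty":0,"tz":0,"gripper":0}
  ]
}}

```text
time: 7.0
ee_pos: [0.4867, -0.234, 0.0904]
tcp_rot: [[-0.993, -0.117, 0.0], [-0.117, 0.993, -0.0], [-0.0, -0.0, -1.0]]
force: [-4.3, 1.1, 10.5]
width: 0.001
grasp_force: 5.0
```

{"fn": "move_arm", "kwargs": {
  "series": [
    {"wx":0,"wy":0,"wz":0,"tx":0,"ty":0,"tz":0.003,"gripper":0},
    {"wx":0,"wy":0,"wz":0,"tx":0,"ty":0,"tz":0,"gripper":0},
    {"wx":0,"wy":0,"wz":0,"tx":0,"ty":0,"tz":-0.03,"gripper":0},
    {"wx":0,"wy":0,"wz":0,"tx":0,"ty":0,"tz":-0.09,"gripper":0},
    {"wx":0,"wy":0,"wz":0,"tx":0,"ty":0,"tz":-0.1,"gripper":0},
    {"wx":0,"wy":0,"wz":0,"tx":0,"ty":0,"tz":0,"gripper":0},
    {"wx":0,"wy":0,"wz":0,"tx":0,"ty":0,"tz":0,"gripper":0}
  ]
}}

```text
time: 7.88
ee_pos: [0.4868, -0.234, 0.2195]
tcp_rot: [[-0.993, -0.117, -0.0], [-0.117, 0.993, 0.0], [0.0, 0.0, -1.0]]
force: [0.4, -0.3, 0.4]
width: 0.001
grasp_force: 0.0
```

```bash
python3 -c "
from h import *
st()
s=grab('side','s3')
cv2.imwrite('pics/s3c.png',cv2.cvtColor(cv2.resize(s[200:450,220:500],(672,600),interpolation=3),cv2.COLOR_RGB2BGR))
"
```

```text
7.88 tcp case [-0.0528 -0.0015  0.2195] tooly yaw-case -0.0005 tz [-0.  0. -1.] F [ 0.4 -0.3  0.4] w 0.0 q [-0.6   0.25 -0.03  1.3   0.   -0.72]
```

View pics/s3c.png

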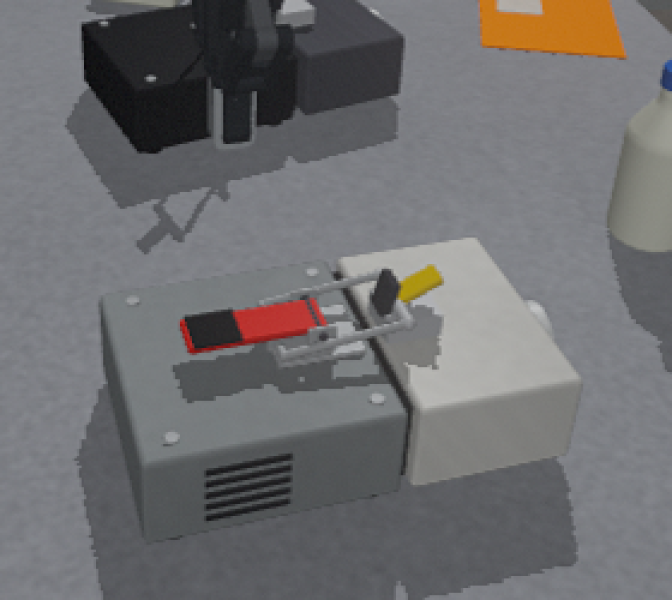

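Run:
```python
from h import *
from scipy.optimize import fsolve
c,s=np.cos(YAW),np.sin(YAW)
W=lambda x,y,z:np.r_[O+[c*x-s*y,s*x+c*y],z]
def xz(u,v,y):
    t=('side',(220+u*280/672,200+v*250/600))[1]
    return np.round(fsolve(lambda q:proj('side',W(q[0],y,q[1]))-t,[.05,.09]),4)
for n,p in dict(tab=(419,283,0),tabtip=(440,269,0),hooktop=(385,272,0),leverend=(186,334,0),lever_near=(312,322,0),bar_end=(409,321,-.026),armpin=(283,353,-.026)).items(): print(n,xz(*p))
grab('top','t3')
for cam in('top',):
  for d in viewer.cut_out('grey_tab',cam)[:2]: print(d['score'],d['rect'])
```

```text
tab [0.0684 0.098 ]
tabtip [0.0815 0.1064]
hooktop [0.0449 0.111 ]
leverend [-0.0783  0.0883]
lever_near [0.     0.0812]
bar_end [0.0517 0.0928]
armpin [-0.0264  0.0849]
0.79 [452.9, 220.8, 37.6, 57.6]
```

```bash
python3 -c "
from h import *
print(ticket.close_job())"
```

```text
the job is handed in; nothing more can be done
None
```

The grey latch is closed and the job is handed in (no verdict came back): the last side view shows the loop over the keeper hook (tab about 98 mm up), the red lever flat, the module apparently drawn in (hook about 5–7 mm nearer, a rough image reading) and the arm clear, and the black case's latch was never approached or touched.

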